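Run the linear slides in the test tray and reject the one that binds

TASK

Check the three linear slides in the test tray one at a time, from the robot's left to its right: push the carriage back to its near end stop, then run it out towards the far stop as far as it will go and leave it there. Two of them run free and stay in their pockets, carriages fully out at the far stop; once all three have been tried, lift out the one that binds part-way and set it down gently, upright and flat, in the empty reject bin beside the tray. Leave the other things on the bench where they are.

Things in the scene. Friction and masses are not known exactly. Their poses are not given: they have to be found in the camera images.
- tray: Aluminium test tray, fixed, 330 mm wide, 235 mm deep, plate 6 mm thick; origin on its underside, below the middle pocket's centre; its x points away from the robot (travel of the slides), its y to the left. The three pockets lie side by side along y, 115 mm apart.
- bin: The empty reject bin, fixed: low open blue plastic bin just beside the tray (to its left or right), outside 250 mm (x) by 170 mm (y), walls 3 mm, floor 4 mm thick; walls 32 mm high at the front and front sides, 50 mm at the back (+x) and the back 155 mm of the sides. Origin at the centre of its underside, x along its length, away from the robot.
- pocket_a (a point): Centre of the left pocket of the tray, on its floor; the slide lies in it with 2 mm play all round between ribs 8 mm high. Axes as the tray's.
- slide_a: The left linear slide, loose, 0.7 to 1 kg in all: black base 170 mm long (x), 50 mm wide (y), 14 mm high, end plates 20 mm high, on which an aluminium carriage runs along x. Origin at the centre of the base's underside, z up, x along the travel, away from the robot.
- carriage_a (a joint): Position of the left slide's carriage, m: 0 at the near end stop (robot side), 0.070 at the far end stop. The carriage's centre lies at x = joint value - 0.035 in the slide's frame. It runs stiffly with about 1.5 N and stays where it is left; starts 12 to 28 mm out. In two of the slides it runs the whole 70 mm; in one, which may be any of the three, something caught inside the base stops it dead at about 40 mm. That cannot be seen, only found by running it.
- grip_a (a point): Centre of the left carriage, half-way up: a bright aluminium block 80 mm long (x), 50 mm wide (y), 24 mm high, its underside 16 mm above the slide's underside and its flat end faces standing free above the end plates. On the middle of its top stands a black round lens cell, 36 mm across, 20 mm high (top 60 mm above the slide's underside). The carriage can be pushed both ways by its end faces or by the cell; the whole slide can be lifted by the carriage's sides.
- pocket_b (a point): Centre of the middle pocket of the tray, on its floor; the slide lies in it with 2 mm play all round between ribs 8 mm high. Axes as the tray's.
- slide_b: The middle linear slide, loose, 0.7 to 1 kg in all: black base 170 mm long (x), 50 mm wide (y), 14 mm high, end plates 20 mm high, on which an aluminium carriage runs along x. Origin at the centre of the base's underside, z up, x along the travel, away from the robot.
- carriage_b (a joint): Position of the middle slide's carriage, m: 0 at the near end stop (robot side), 0.070 at the far end stop. The carriage's centre lies at x = joint value - 0.035 in the slide's frame. It runs stiffly with about 1.5 N and stays where it is left; starts 12 to 28 mm out. In two of the slides it runs the whole 70 mm; in one, which may be any of the three, something caught inside the base stops it dead at about 40 mm. That cannot be seen, only found by running it.
- grip_b (a point): Centre of the middle carriage, half-way up: a bright aluminium block 80 mm long (x), 50 mm wide (y), 24 mm high, its underside 16 mm above the slide's underside and its flat end faces standing free above the end plates. On the middle of its top stands a black round lens cell, 36 mm across, 20 mm high (top 60 mm above the slide's underside). The carriage can be pushed both ways by its end faces or by the cell; the whole slide can be lifted by the carriage's sides.
- pocket_c (a point): Centre of the right pocket of the tray, on its floor; the slide lies in it with 2 mm play all round between ribs 8 mm high. Axes as the tray's.
- slide_c: The right linear slide, loose, 0.7 to 1 kg in all: black base 170 mm long (x), 50 mm wide (y), 14 mm high, end plates 20 mm high, on which an aluminium carriage runs along x. Origin at the centre of the base's underside, z up, x along the travel, away from the robot.
- carriage_c (a joint): Position of the right slide's carriage, m: 0 at the near end stop (robot side), 0.070 at the far end stop. The carriage's centre lies at x = joint value - 0.035 in the slide's frame. It runs stiffly with about 1.5 N and stays where it is left; starts 12 to 28 mm out. In two of the slides it runs the whole 70 mm; in one, which may be any of the three, something caught inside the base stops it dead at about 40 mm. That cannot be seen, only found by running it.
- grip_c (a point): Centre of the right carriage, half-way up: a bright aluminium block 80 mm long (x), 50 mm wide (y), 24 mm high, its underside 16 mm above the slide's underside and its flat end faces standing free above the end plates. On the middle of its top stands a black round lens cell, 36 mm across, 20 mm high (top 60 mm above the slide's underside). The carriage can be pushed both ways by its end faces or by the cell; the whole slide can be lifted by the carriage's sides.
- tweezers: Bystander, to be left alone: black tweezers, 130 mm, lying on the tray's near strip.
- vial: Bystander, to be left alone: small amber bottle, 26 mm across, 55 mm tall, standing on the tray's near strip.
- dish: Bystander, to be left alone: round aluminium dish, 68 mm across, behind the reject bin.
- driver: Bystander, to be left alone: electric screwdriver, 170 mm, lying off to the left.
- swab_box: Bystander, to be left alone: open clear box of swabs, 130 x 100 x 45 mm, at the back.
- brush: Bystander, to be left alone: brush, 170 mm, lying off to the right.

How it is judged (in metres and radians):
On the way, in this order (a step that is already met when the one before it is completed fails the run):
1. the left carriage is at its near end stop (within 4 mm) (value of joint carriage_a below 0.004 m), for 0.1 s.
2. the left carriage has been run out at least as far as a binding one goes (past 35 mm) (value of joint carriage_a above 0.035 m), for 0.1 s.
3. the middle carriage is at its near end stop (within 4 mm) (value of joint carriage_b below 0.004 m), for 0.1 s.
4. the middle carriage has been run out at least as far as a binding one goes (past 35 mm) (value of joint carriage_b above 0.035 m), for 0.1 s.
5. the right carriage is at its near end stop (within 4 mm) (value of joint carriage_c below 0.004 m), for 0.1 s.
6. the right carriage has been run out at least as far as a binding one goes (past 35 mm) (value of joint carriage_c above 0.035 m), for 0.1 s.
7. one slide lies flat on the floor of the reject bin, the other two carriages stand at their far stops (((horizontal distance between slide_a and bin below 0.08 m and z of slide_a in the frame of bin below 0.012 m and angle between slide_a's own z axis and vertical below 0.08 rad and value of joint each of carriage_b, carriage_c above 0.066 m) or (horizontal distance between slide_b and bin below 0.08 m and z of slide_b in the frame of bin below 0.012 m and angle between slide_b's own z axis and vertical below 0.08 rad and value of joint each of carriage_a, carriage_c above 0.066 m) or (horizontal distance between slide_c and bin below 0.08 m and z of slide_c in the frame of bin below 0.012 m and angle between slide_c's own z axis and vertical below 0.08 rad and value of joint each of carriage_a, carriage_b above 0.066 m))), for 0.2 s.
At the end, for the whole second after the job is handed in: The slide that binds lies at rest on the floor of the reject bin, upright and flat (within 0.08 rad). The two others lie at rest flat in their pockets (within 8 mm of the pocket's centre) with their carriages at the far end stop (within 4 mm) (((horizontal distance between slide_a and bin below 0.08 m and z of slide_a in the frame of bin below 0.012 m and angle between slide_a's own z axis and vertical below 0.08 rad and value of joint each of carriage_b, carriage_c above 0.066 m and horizontal distance between slide_b and pocket_b below 0.008 m and z of slide_b in the frame of pocket_b below 0.004 m and angle between each of slide_b, slide_c's own z axis and vertical below 0.04 rad and horizontal distance between slide_c and pocket_c below 0.008 m and z of slide_c in the frame of pocket_c below 0.004 m) or (horizontal distance between slide_b and bin below 0.08 m and z of slide_b in the frame of bin below 0.012 m and angle between slide_b's own z axis and vertical below 0.08 rad and value of joint each of carriage_a, carriage_c above 0.066 m and horizontal distance between slide_a and pocket_a below 0.008 m and z of slide_a in the frame of pocket_a below 0.004 m and angle between each of slide_a, slide_c's own z axis and vertical below 0.04 rad and horizontal distance between slide_c and pocket_c below 0.008 m and z of slide_c in the frame of pocket_c below 0.004 m) or (horizontal distance between slide_c and bin below 0.08 m and z of slide_c in the frame of bin below 0.012 m and angle between slide_c's own z axis and vertical below 0.08 rad and value of joint each of carriage_a, carriage_b above 0.066 m and horizontal distance between slide_a and pocket_a below 0.008 m and z of slide_a in the frame of pocket_a below 0.004 m and angle between each of slide_a, slide_b's own z axis and vertical below 0.04 rad and horizontal distance between slide_b and pocket_b below 0.008 m and z of slide_b in the frame of pocket_b below 0.004 m)) and linear speed of each of slide_a, slide_b, slide_c below 0.02 m/s); the robot touches nothing.
It fails at once if the reject is dropped into the bin (moving faster than 0.6 m/s within 25 mm of its floor) ((horizontal distance between slide_a and bin below 0.1 m and z of slide_a in the frame of bin below 0.029 m and linear speed of slide_a above 0.6 m/s) or (horizontal distance between slide_b and bin below 0.1 m and z of slide_b in the frame of bin below 0.029 m and linear speed of slide_b above 0.6 m/s) or (horizontal distance between slide_c and bin below 0.1 m and z of slide_c in the frame of bin below 0.029 m and linear speed of slide_c above 0.6 m/s)).
It fails at once if a slide is tipped (over 0.5 rad) (angle between any of slide_a, slide_b, slide_c's own z axis and vertical above 0.5 rad).
It fails at once if a bystander is moved by more than 30 mm (distance of any of tweezers, vial, dish, driver, swab_box, brush from where it was at the start of the episode above 0.03 m).
It also fails if it takes over 69 s, if anything falls off the work surface, if the arm or the gripper's body presses on something with over 40 N, if the wrist force passes 120 N, or if a joint passes its speed limit or range.

ROBOT

A 6-joint arm with a two-finger parallel gripper is mounted at the origin on the work surface. World frame = base frame: x ahead of the robot, y to its left, z up, the work surface at z = 0. Lengths are in mm, angles in rad, forces in N, time in s.
With the tool pointing down it reaches from about 275 to 1000 mm from the base axis. Payload 8.4 kg.
Tool frame: the origin (TCP) lies at the very end of the fingers, on their centre line; the grasp point (between the pads) lies 19 mm behind it (r.tcp_to_grasp is the distance from the TCP to the grasp point, in mm); z points along the fingers, y is the line along which they close (so a half turn about z gives the same grasp; the last joint's range is limited). The gripper opens to 85 mm and grips with 20 to 120 N. Pads are 22 mm wide; open, the fingers measure 114 mm over their backs; the gripper's body (76 mm by 85 mm) begins 54 mm behind the grasp point. The pads swing forward as they close: fully open they stand 13 mm farther back than shut.
Start: joints at [1.29, 0.353, 1.633, -0, 1.155, -0.002], TCP at [172, 600.869, 231.281] pointing down, gripper open.
Joint ranges: [-2.63, 2.63], [-0.92, 2.1], [0.06, 2.66], [-1.3, 4.44], [0, 2.69], [-3.02, 3.02]. Speed limits (rad/s): [2.22, 2.22, 2.79, 3.14, 3.14, 3.14].

INTERFACE

Orientations are given as [roll, pitch, yaw] about the fixed x, y, z axes, in that order (R = Rz(yaw) Ry(pitch) Rx(roll)).
In Python, from rig import r gives the robot as it stands. The module is installed in compiled form; this text tells all that it offers.
- The arm moves only by the tool play_rows, never from a script. Its argument "rows" is a list of rows, each an object with "dp": the shift along the tool's x, y, z in units of 40 mm (1.0 is 40 mm), a list of three; "turn": the turn, a rotation vector about the tool's x, y, z in units of 6 degrees (1.0 is 6 degrees), a list of three; "fingers": the closure, from 0 (fully open) to 1 (shut). In form: [{"dp": [tx, ty, tz], "turn": [wx, wy, wz], "fingers": fingers}, ...]. A call has 1 to 5 rows; each row shifts and turns the commanded pose from where the row before left it, along the tool's axes as they then stand; what a row does not reach is not made up. A row lasts 1/12 s, in which the tool goes at most 41.7 mm and 7.16 degrees, less where a joint would pass 70% of its speed; a pose out of reach is approached as far as the arm can. A call is refused whole if a number of a shift passes 1 or a number of a turn 1, either way. A call with a gripper value outside its range is refused whole. The fingers move at their own pace and stop on an object; "force" is the grip in N (left out, the last holds). Time passes only in rows, so rows that do not move let the fingers close. It gives the time, the measured TCP pose, the force, the opening and the grip force at its end, in the units of the state.
- r.sense(): the state, without advancing time (a new reading comes with each control period).
- r.grab_frame(name): name is "scene" or "side" or "wrist"; returns a dict with "pixels" (384x512x3 uint8, red, green, blue), "fx", "fy", "cx", "cy" (pixels), "pose" (4x4, takes a point from camera to world coordinates). Camera axes: x right, y down, z forward; pixel columns grow to the right and rows downward; lengths in mm; the calibration is good to about 2 mm. The wrist camera is an equidistant fisheye: a pixel r from the principal point sees the ray r / f radians off the axis. A picture is of the moment at which its call begins. There is no depth.
- r.sign_off(): hands the job in; it is judged then, once.
The state is a dict: "clock": time; "qpos": joint angles; "qvel": joint speeds; "joint_efforts": joint torques, N m; "eef_pos": TCP position; "tcp_rot": TCP orientation; "contact_force": force on the tool from outside, world axes, zero at the start; "wrist_torque": the same for the moment, N m; "opening": opening from 0.0 (shut) to 1.0 (fully open); "grasp_force": force on a finger pad.
Only numpy, scipy, OpenCV 4.12 (cv2) and the standard library are available. Lean on these libraries where they do the work, as an engineer would, in place of code of your own. Each camera call takes 0.05 s, during which the arm holds its last target. There are 200 camera calls.

## Working session

There is one attempt and no reset: what is moved stays moved. The work goes in short steps, Python scripts to look and compute and a tool call to move; the robot and the scene stay as the last step left them, time stands still between calls to the robot, and variables do not carry over. Pictures are saved under pics/ and viewed, at most 10 in all, crops included, and the job is handed in when it is done.

Besides the shell and the picture viewer there is one more tool, called after ">>>" as name(argument=value, ...), one argument or row to a line, values as JSON. play_rows: Moves the arm, as the interface text tells. Its arguments: {"type":"object","properties":{"rows":{"type":"array"},"force":{"type":"number"}},"required":["rows"]}

```bash
mkdir -p pics; python3 - <<'E'
from rig import r
import cv2,numpy as np
for n in["scene","side"]:
    f=r.grab_frame(n); cv2.imwrite(f"pics/{n}0.png",f["pixels"][:,:,::-1]); np.savez(f"{n}0.npz",**f)
    print(n,f["fx"],f["fy"],f["cx"],f["cy"],np.round(f["pose"],3).tolist())
print(r.sense())
E
```

```text
scene 420.8431881111016 420.8431881111016 252.06812393690913 183.26438567884 [[0.872, 0.335, -0.358, 1141.922], [0.49, -0.6, 0.633, -938.565], [-0.003, -0.727, -0.687, 1107.898], [0.0, 0.0, 0.0, 1.0]]
side 448.0808898352299 448.0808898352299 256.74507701257187 188.297852250987 [[0.902, -0.314, 0.298, 215.694], [-0.433, -0.639, 0.636, -743.433], [-0.009, -0.702, -0.712, 900.431], [0.0, 0.0, 0.0, 1.0]]
{'clock': 0.1, 'qpos': array([ 1.28957428e+00,  3.53569479e-01,  1.63405524e+00,  1.05156336e-05,
        1.15520273e+00, -2.40177287e-03]), 'qvel': array([-7.55439105e-05, -2.04435174e-03, -1.79645427e-03,  1.98882250e-03,
        2.71508597e-03,  1.60795304e-04]), 'joint_efforts': array([-1.04978841e-03, -6.06352615e+01, -3.42820144e+01, -1.02964696e-04,
        3.81312770e-03, -3.44045236e-05]), 'eef_pos': array([171.89346884, 600.45521495, 230.64456765]), 'tcp_rot': array([-3.14035788e+00, -1.25809265e-05,  2.86276812e+00]), 'contact_force': array([-0.15297713, -0.64150505, -0.21743353]), 'wrist_torque': array([-0.01149032, -0.00577894,  0.03192827]), 'grasp_force': 0.0, 'opening': 0.9988721119493212}
```

View pics/scene0.png

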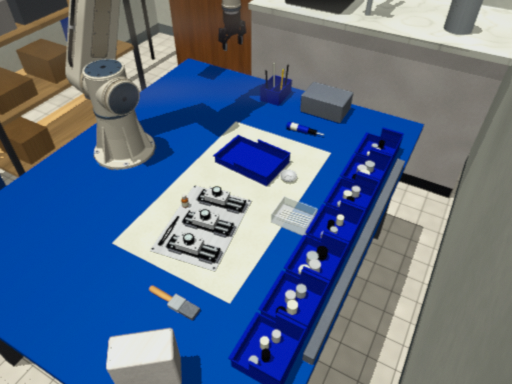

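View pics/side0.png

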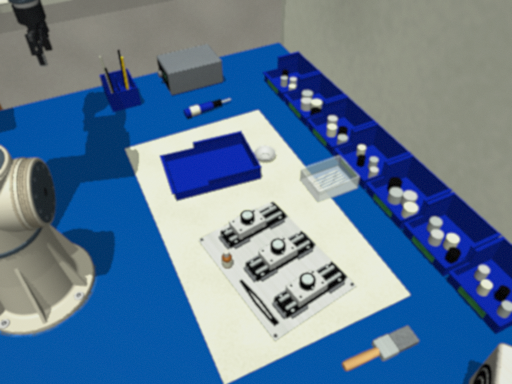

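Both views show the blue bin to the left (side ~(210,165), scene ~(253,158)) and the tray with three slides to its right (cells in side ~(247,216), (279,246), (307,280)). I'll enlarge them.

```bash
python3 - <<'E'
import cv2
a=cv2.imread("pics/side0.png")[195:345,190:365]; b=cv2.imread("pics/scene0.png")[175:275,145:260]
cv2.imwrite("pics/c1.png",cv2.resize(a,None,fx=4,fy=4,interpolation=cv2.INTER_CUBIC))
cv2.imwrite("pics/c2.png",cv2.resize(b,None,fx=6,fy=6,interpolation=cv2.INTER_CUBIC))
E
```

```text
(no output)
```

View pics/c1.png

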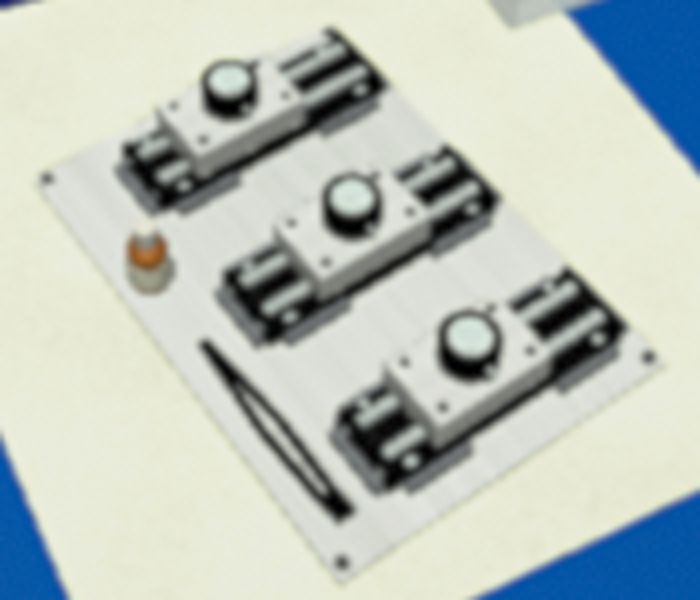

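View pics/c2.png

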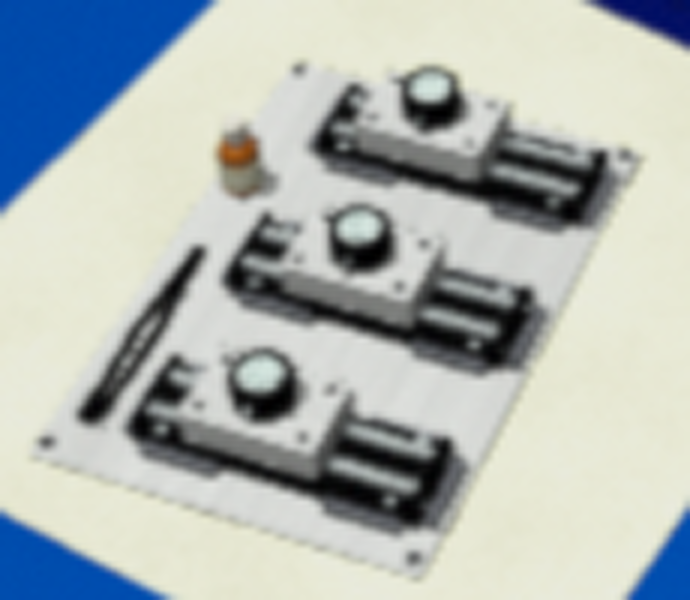

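Lens tops in c1: a(230,80), b(352,198), c(469,336); in c2: a(432,87), b(358,230), c(263,375). Tray screws in c1: (46,178), (342,562), (649,357); in c2: (299,68), (45,441), (413,557), (625,155).

```bash
cat >h.py <<'E'
import numpy as np,cv2
def ray(f,u,v):
    P=np.array(f["pose"]);d=P[:3,:3]@np.array([(u-f["cx"])/f["fx"],(v-f["cy"])/f["fy"],1]);return P[:3,3],d/np.linalg.norm(d)
def plane(f,u,v,z):
    o,d=ray(f,u,v);return o+d*(z-o[2])/d[2]
def tri(f,p,g,q):
    M=np.zeros((3,3));b=np.zeros(3);R=[]
    for F,x in((f,p),(g,q)):
        o,d=ray(F,*x);A=np.eye(3)-np.outer(d,d);M+=A;b+=A@o;R.append((A,o))
    X=np.linalg.solve(M,b);return X,sum(np.linalg.norm(A@(X-o)) for A,o in R)
E
python3 - <<'E'
from h import *
np.set_printoptions(precision=1,suppress=True)
S=np.load("side0.npz");C=np.load("scene0.npz")
ps=lambda u,v:((u+.5)/4-.5+190,(v+.5)/4-.5+195)
pc=lambda u,v:((u+.5)/6-.5+145,(v+.5)/6-.5+175)
for n,a,b in[("a",(230,80),(432,87)),("b",(352,198),(358,230)),("c",(469,336),(263,375))]:
    print(n,*tri(S,ps(*a),C,pc(*b)),plane(S,*ps(*a),66),plane(C,*pc(*b),66))
for a,b in[((46,178),(299,68)),((342,562),(45,441)),((649,357),(413,557)),(None,(625,155))]:
    if a:print("screw",plane(S,*ps(*a),6),tri(S,ps(*a),C,pc(*b))[0],end=' ')
    print(plane(C,*pc(*b),6))
for n,F,roi in[("side",S,(125,205,150,270)),("scene",C,(125,190,205,300))]:
    h=cv2.cvtColor(F["pixels"],cv2.COLOR_RGB2HSV);m=np.zeros(h.shape[:2],np.uint8)
    y0,y1,x0,x1=roi; m[y0:y1,x0:x1]=cv2.inRange(h,(105,120,0),(130,255,255))[y0:y1,x0:x1]
    cs=max(cv2.findContours(m,0,2)[0],key=cv2.contourArea);ap=cv2.approxPolyDP(cs,2,True)[:,0]
    for u,v in ap: print(n,u,v,plane(F,u,v,0),plane(F,u,v,32),plane(F,u,v,50))
a=cv2.resize(S["pixels"][125:205,150:275,::-1],None,fx=5,fy=5,interpolation=cv2.INTER_CUBIC)
cv2.imwrite("pics/b1.png",cv2.convertScaleAbs(a,alpha=1.7))
E
```

```text
a [504.1 -68.2  65.5] 3.316735650877969 [503.6 -70.7  66. ] [503.8 -66.4  66. ]
b [ 529.7 -183.3   65. ] 1.2193805080383195 [ 529.2 -184.7   66. ] [ 530.1 -183.3   66. ]
c [ 543.9 -294.2   64.3] 1.619506781290944 [ 543. -296.   66.] [ 544.6 -294.3   66. ]
screw [385.5 -45.8   6. ] [385.5 -45.1   7. ] [384.3 -42.7   6. ]
screw [ 435.7 -356.     6. ] [ 435.2 -356.     8.7] [ 433.3 -353.3    6. ]
screw [ 652.7 -321.7    6. ] [ 651.9 -321.5    8.4] [ 650.7 -318.9    6. ]
[602.   -8.9   6. ]
side 240 132 [653.7 313.4  -0. ] [638.1 275.8  32. ] [629.4 254.7  50. ]
side 194 142 [503.2 331.5   0. ] [493.  293.3  32. ] [487.2 271.8  50. ]
side 193 149 [488.8 300.9   0. ] [479.1 263.8  32. ] [473.6 242.9  50. ]
side 161 156 [389.9 313.1   0. ] [383.7 275.5  32. ] [380.3 254.4  50. ]
side 172 192 [372.3 151.7  -0. ] [366.7 119.9  32. ] [363.6 102.   50. ]
side 177 198 [377.5 123.4  -0. ] [371.7  92.5  32. ] [368.5  75.2  50. ]
side 259 177 [617.7  98.6  -0. ] [603.4  68.6  32. ] [595.4  51.8  50. ]
side 259 165 [640.1 144.8   0. ] [625.  113.2  32. ] [616.5  95.5  50. ]
scene 214 154 [340.7 159.    0. ] [363.9 127.3  32. ] [376.9 109.5  50. ]
scene 217 162 [379.2 122.2   0. ] [401.3  91.5  32. ] [413.7  74.3  50. ]
scene 266 185 [615.9  99.7   0. ] [631.1  69.7  32. ] [639.6  52.8  50. ]
scene 288 162 [630.3 262.4   0. ] [645.1 227.7  32. ] [653.4 208.2  50. ]
scene 289 155 [614.5 304.4   0. ] [629.7 268.5  32. ] [638.3 248.3  50. ]
scene 288 152 [602.4 320.1   0. ] [618.  283.7  32. ] [626.7 263.3  50. ]
scene 260 140 [461.7 334.9   0. ] [481.4 298.1  32. ] [492.4 277.5  50. ]
scene 256 143 [456.8 308.3   0. ] [476.6 272.2  32. ] [487.7 252.   50. ]
scene 238 135 [360.8 319.5   0. ] [383.4 283.1  32. ] [396.1 262.7  50. ]
```

View pics/b1.png

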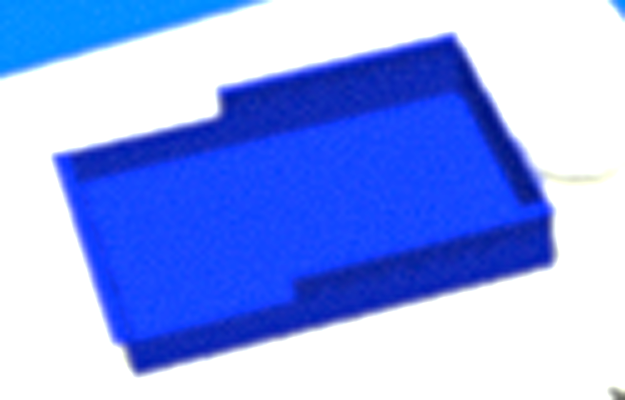

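Bin centre ≈ (500,188), yaw −0.09. Tray yaw ≈ 0.158. In tray-aligned coordinates, the slide lines are y' ≈ −147, −262 and −377, and the cells are at x' ≈ 487, 494 and 491. Sizes check out: the bin's side comes to about 240–250 mm, the screws are 314 mm apart and the cell tops are at z≈65. I'll move over slide a.

>>> play_rows(
  rows=[
    {"dp":[-0.67,-0.74,0],"turn":[0,0,-0.84],"fingers":0},
    {"dp":[-0.67,-0.74,0],"turn":[0,0,-0.84],"fingers":0},
    {"dp":[-0.6,-0.8,0],"turn":[0,0,-0.84],"fingers":0},
    {"dp":[-0.55,-0.83,0],"turn":[0,0,-0.84],"fingers":0},
    {"dp":[-0.5,-0.86,0],"turn":[0,0,-0.81],"fingers":0},
  ],
  force=25,
)

```text
clock: 0.52
eef_pos: [275.1, 428.3, 230.9]
tcp_rot: [-3.141, -0.0, -2.979]
contact_force: [1.2, 0.5, 0.2]
opening: 0.998
grasp_force: 0.0
```

>>> play_rows(
  rows=[
    {"dp":[-0.3,-0.93,0],"turn":[0,0,0],"fingers":0},
    {"dp":[-0.3,-0.93,0],"turn":[0,0,0],"fingers":0},
    {"dp":[-0.3,-0.93,0],"turn":[0,0,0],"fingers":0},
    {"dp":[-0.3,-0.93,0],"turn":[0,0,0],"fingers":0},
    {"dp":[-0.3,-0.93,0],"turn":[0,0,0],"fingers":0},
  ],
)

```text
clock: 0.93
eef_pos: [363.6, 254.1, 231.2]
tcp_rot: [-3.142, -0.0, -2.983]
contact_force: [1.4, 0.0, -0.2]
opening: 0.996
grasp_force: 0.0
```

>>> play_rows(
  rows=[
    {"dp":[-0.22,-0.85,0.2],"turn":[0,0,0],"fingers":0},
    {"dp":[-0.22,-0.85,0.2],"turn":[0,0,0],"fingers":0},
    {"dp":[-0.22,-0.85,0.2],"turn":[0,0,0],"fingers":0},
    {"dp":[-0.22,-0.85,0.2],"turn":[0,0,0],"fingers":0},
    {"dp":[-0.22,-0.85,0.2],"turn":[0,0,0],"fingers":0},
  ],
)

```text
clock: 1.35
eef_pos: [433.7, 93.2, 190.9]
tcp_rot: [3.142, 0.0, -2.984]
contact_force: [1.1, 0.8, 0.6]
opening: 1.005
grasp_force: 0.0
```

>>> play_rows(
  rows=[
    {"dp":[-0.22,-0.85,0.2],"turn":[0,0,0],"fingers":0},
    {"dp":[-0.22,-0.85,0.2],"turn":[0,0,0],"fingers":0},
    {"dp":[-0.22,-0.85,0.2],"turn":[0,0,0],"fingers":0},
    {"dp":[-0.22,-0.85,0.2],"turn":[0,0,0],"fingers":0},
    {"dp":[0,0,0],"turn":[0,0,0],"fingers":0},
  ],
)

```text
clock: 1.77
eef_pos: [491.2, -38.3, 158.0]
tcp_rot: [-3.14, -0.0, -2.987]
contact_force: [0.0, 0.3, 0.6]
opening: 1.002
grasp_force: 0.0
```

>>> play_rows(
  rows=[
    {"dp":[-0.2,-0.8,0.2],"turn":[0,0,0],"fingers":0},
    {"dp":[0,0,0.9],"turn":[0,0,0],"fingers":0},
    {"dp":[0,0,0.9],"turn":[0,0,0],"fingers":0},
    {"dp":[0,0,0.9],"turn":[0,0,0],"fingers":0},
    {"dp":[0,0,0.45],"turn":[0,0,0],"fingers":0},
  ],
)

```text
clock: 2.18
eef_pos: [500.3, -63.9, 21.8]
tcp_rot: [3.14, -0.004, -2.984]
contact_force: [-0.5, 1.0, -0.4]
opening: 1.0
grasp_force: 0.0
```

>>> play_rows(
  rows=[
    {"dp":[0,0,0],"turn":[0,0,0],"fingers":0.6},
    {"dp":[0,0,0],"turn":[0,0,0],"fingers":0.6},
    {"dp":[0,0,0],"turn":[0,0,0],"fingers":0.6},
    {"dp":[0,0,0],"turn":[0,0,0],"fingers":0.6},
    {"dp":[0,0,0],"turn":[0,0,0],"fingers":0.6},
  ],
  force=25,
)

```text
clock: 2.6
eef_pos: [506.4, -66.6, 27.9]
tcp_rot: [-3.136, 0.007, -2.982]
contact_force: [4.2, -18.5, -6.3]
opening: 0.575
grasp_force: 29.1
```

>>> play_rows(
  rows=[
    {"dp":[0,-0.05,0],"turn":[0,0,0],"fingers":0.6},
    {"dp":[0,0,0],"turn":[0,0,0],"fingers":0.6},
    {"dp":[0,0,0],"turn":[0,0,0],"fingers":0.6},
  ],
)

```text
clock: 2.85
eef_pos: [505.3, -67.0, 27.6]
tcp_rot: [-3.139, 0.005, -2.983]
contact_force: [0.9, -9.1, 2.9]
opening: 0.575
grasp_force: 30.3
```

>>> play_rows(
  rows=[
    {"dp":[0.12,-0.03,0],"turn":[0,0,0],"fingers":0.6},
    {"dp":[0.12,0,0],"turn":[0,0,0],"fingers":0.6},
    {"dp":[0.1,0,0],"turn":[0,0,0],"fingers":0.6},
    {"dp":[0,0,0],"turn":[0,0,0],"fingers":0.6},
    {"dp":[0,0,0],"turn":[0,0,0],"fingers":0.6},
  ],
)

```text
clock: 3.27
eef_pos: [490.8, -69.6, 27.5]
tcp_rot: [-3.141, 0.003, -2.984]
contact_force: [-1.1, -2.9, 12.5]
opening: 0.583
grasp_force: 31.3
```

>>> play_rows(
  rows=[
    {"dp":[0.1,0,0],"turn":[0,0,0],"fingers":0.6},
    {"dp":[0.1,0,0],"turn":[0,0,0],"fingers":0.6},
    {"dp":[0,0,0],"turn":[0,0,0],"fingers":0.6},
    {"dp":[0,0,0],"turn":[0,0,0],"fingers":0.6},
  ],
)

```text
clock: 3.6
eef_pos: [484.0, -70.8, 27.5]
tcp_rot: [-3.14, 0.005, -2.984]
contact_force: [2.6, -1.3, 8.9]
opening: 0.576
grasp_force: 30.8
```

>>> play_rows(
  rows=[
    {"dp":[0.1,0,0],"turn":[0,0,0],"fingers":0.6},
    {"dp":[0,0,0],"turn":[0,0,0],"fingers":0.6},
    {"dp":[0,0,0],"turn":[0,0,0],"fingers":0.6},
  ],
)

```text
clock: 3.85
eef_pos: [483.7, -70.9, 27.8]
tcp_rot: [-3.14, 0.012, -2.985]
contact_force: [14.6, 7.1, -3.7]
opening: 0.58
grasp_force: 29.6
```

>>> play_rows(
  rows=[
    {"dp":[-0.18,0,0],"turn":[0,0,0],"fingers":0.6},
    {"dp":[-0.18,0,0],"turn":[0,0,0],"fingers":0.6},
    {"dp":[-0.18,0,0],"turn":[0,0,0],"fingers":0.6},
    {"dp":[-0.18,0,0],"turn":[0,0,0],"fingers":0.6},
    {"dp":[-0.18,0,0],"turn":[0,0,0],"fingers":0.6},
  ],
)

```text
clock: 4.27
eef_pos: [514.9, -65.9, 27.5]
tcp_rot: [-3.141, 0.003, -2.984]
contact_force: [-1.1, -4.0, 13.1]
opening: 0.578
grasp_force: 31.5
```

>>> play_rows(
  rows=[
    {"dp":[-0.1,0,0],"turn":[0,0,0],"fingers":0.6},
    {"dp":[-0.1,0,0],"turn":[0,0,0],"fingers":0.6},
    {"dp":[-0.1,0,0],"turn":[0,0,0],"fingers":0.6},
    {"dp":[0,0,0],"turn":[0,0,0],"fingers":0.6},
    {"dp":[0,0,0],"turn":[0,0,0],"fingers":0.6},
  ],
)

```text
clock: 4.68
eef_pos: [527.4, -63.9, 27.5]
tcp_rot: [-3.14, 0.004, -2.984]
contact_force: [2.1, -2.2, 8.8]
opening: 0.578
grasp_force: 31.1
```

>>> play_rows(
  rows=[
    {"dp":[-0.1,0,0],"turn":[0,0,0],"fingers":0.6},
    {"dp":[-0.1,0,0],"turn":[0,0,0],"fingers":0.6},
    {"dp":[-0.1,0,0],"turn":[0,0,0],"fingers":0.6},
    {"dp":[0,0,0],"turn":[0,0,0],"fingers":0.6},
    {"dp":[0,0,0],"turn":[0,0,0],"fingers":0.6},
  ],
)

```text
clock: 5.1
eef_pos: [539.2, -62.1, 27.5]
tcp_rot: [-3.14, 0.004, -2.984]
contact_force: [1.7, -3.1, 7.6]
opening: 0.578
grasp_force: 31.0
```

>>> play_rows(
  rows=[
    {"dp":[-0.1,0,0],"turn":[0,0,0],"fingers":0.6},
    {"dp":[-0.1,0,0],"turn":[0,0,0],"fingers":0.6},
    {"dp":[-0.1,0,0],"turn":[0,0,0],"fingers":0.6},
    {"dp":[0,0,0],"turn":[0,0,0],"fingers":0.6},
    {"dp":[0,0,0],"turn":[0,0,0],"fingers":0.6},
  ],
)

```text
clock: 5.52
eef_pos: [551.0, -60.2, 27.5]
tcp_rot: [-3.14, 0.004, -2.984]
contact_force: [2.3, -2.9, 7.4]
opening: 0.577
grasp_force: 31.0
```

>>> play_rows(
  rows=[
    {"dp":[-0.1,0,0],"turn":[0,0,0],"fingers":0.6},
    {"dp":[-0.1,0,0],"turn":[0,0,0],"fingers":0.6},
    {"dp":[0,0,0],"turn":[0,0,0],"fingers":0.6},
    {"dp":[0,0,0],"turn":[0,0,0],"fingers":0.6},
  ],
)

```text
clock: 5.85
eef_pos: [554.8, -59.3, 27.3]
tcp_rot: [-3.141, -0.004, -2.983]
contact_force: [-12.1, -6.7, 21.5]
opening: 0.58
grasp_force: 32.6
```

>>> play_rows(
  rows=[
    {"dp":[0.05,0,0],"turn":[0,0,0],"fingers":0},
    {"dp":[0,0,0],"turn":[0,0,0],"fingers":0},
    {"dp":[0,0,0],"turn":[0,0,0],"fingers":0},
    {"dp":[0,0,0],"turn":[0,0,0],"fingers":0},
    {"dp":[0,0,-0.2],"turn":[0,0,0],"fingers":0},
  ],
)

```text
clock: 6.27
eef_pos: [554.0, -58.8, 32.5]
tcp_rot: [3.141, -0.002, -2.984]
contact_force: [-0.8, 0.4, 0.6]
opening: 1.0
grasp_force: 0.0
```

>>> play_rows(
  rows=[
    {"dp":[0,0,-0.8],"turn":[0,0,0],"fingers":0},
    {"dp":[0,0,-0.9],"turn":[0,0,0],"fingers":0},
    {"dp":[0.3,-0.9,0],"turn":[0,0,0],"fingers":0},
    {"dp":[0.4,-0.9,0],"turn":[0,0,0],"fingers":0},
    {"dp":[0.4,-0.9,0],"turn":[0,0,0],"fingers":0},
  ],
)

```text
clock: 6.68
eef_pos: [529.0, -173.4, 102.8]
tcp_rot: [-3.141, 0.002, -2.981]
contact_force: [0.5, -0.3, -0.3]
opening: 1.0
grasp_force: 0.0
```

>>> play_rows(
  rows=[
    {"dp":[0,-0.2,0],"turn":[0,0,0],"fingers":0},
    {"dp":[0,0,0],"turn":[0,0,0],"fingers":0},
  ],
)

```text
clock: 6.85
eef_pos: [529.7, -182.8, 102.0]
tcp_rot: [-3.141, 0.001, -2.987]
contact_force: [-0.1, -0.3, -0.2]
opening: 0.999
grasp_force: 0.0
```

```bash
python3 - <<'E'
from rig import r
import cv2,numpy as np
f=r.grab_frame("side"); cv2.imwrite("pics/s2.png",cv2.resize(f["pixels"][120:345,150:365,::-1],None,fx=2.6,fy=2.6,interpolation=cv2.INTER_CUBIC))
s=r.sense();p=s["eef_pos"];print(p,s["tcp_rot"],.9876*p[0]+.1573*p[1],-.1573*p[0]+.9876*p[1])
E
```

```text
[ 529.79677676 -181.26117778  101.708117  ] [ 3.14158234e+00  6.01105567e-04 -2.98617290e+00] 494.71491346744676 -262.3505721610208
```

View pics/s2.png

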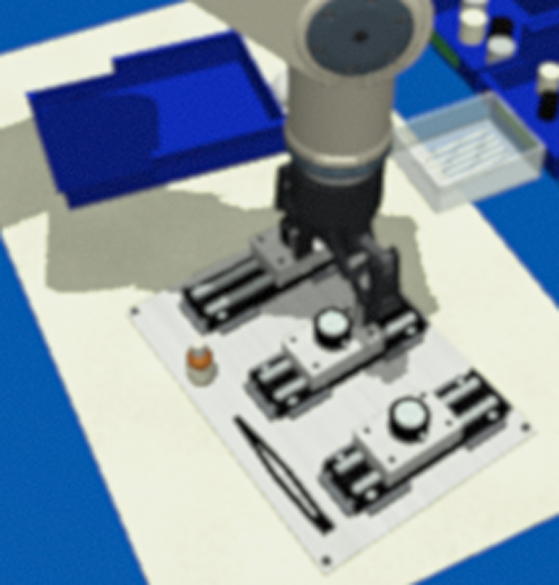

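Slide a (~(280,250)) has its carriage at the far end and still lies in its pocket. The gripper hangs above b. Next is slide b.

>>> play_rows(
  rows=[
    {"dp":[0,0,0.8],"turn":[0,0,0],"fingers":0},
    {"dp":[0,0,0.8],"turn":[0,0,0],"fingers":0},
    {"dp":[0,0,0.25],"turn":[0,0,0],"fingers":0},
    {"dp":[0,0,0],"turn":[0,0,0],"fingers":0},
    {"dp":[0,0,0],"turn":[0,0,0],"fingers":0.6},
  ],
)

```text
clock: 7.32
eef_pos: [529.8, -179.5, 27.4]
tcp_rot: [3.141, -0.001, -2.983]
contact_force: [0.4, 0.1, 0.0]
opening: 0.884
grasp_force: 0.0
```

>>> play_rows(
  rows=[
    {"dp":[0,0,0],"turn":[0,0,0],"fingers":0.6},
    {"dp":[0,0,0],"turn":[0,0,0],"fingers":0.6},
    {"dp":[0,0,0],"turn":[0,0,0],"fingers":0.6},
    {"dp":[0,0,0],"turn":[0,0,0],"fingers":0.6},
    {"dp":[0,0,0],"turn":[0,0,0],"fingers":0.6},
  ],
)

```text
clock: 7.73
eef_pos: [531.3, -180.9, 29.2]
tcp_rot: [-3.14, 0.003, -2.984]
contact_force: [0.7, 0.3, 7.5]
opening: 0.579
grasp_force: 26.4
```

>>> play_rows(
  rows=[
    {"dp":[0.1,0,0],"turn":[0,0,0],"fingers":0.6},
    {"dp":[0.1,0,0],"turn":[0,0,0],"fingers":0.6},
    {"dp":[0.1,0,0],"turn":[0,0,0],"fingers":0.6},
    {"dp":[0,0,0],"turn":[0,0,0],"fingers":0.6},
    {"dp":[0,0,0],"turn":[0,0,0],"fingers":0.6},
  ],
)

```text
clock: 8.15
eef_pos: [518.8, -182.9, 29.1]
tcp_rot: [-3.14, 0.002, -2.984]
contact_force: [-1.9, -0.3, 10.7]
opening: 0.573
grasp_force: 27.3
```

>>> play_rows(
  rows=[
    {"dp":[0.1,0,0],"turn":[0,0,0],"fingers":0.6},
    {"dp":[0.1,0,0],"turn":[0,0,0],"fingers":0.6},
    {"dp":[0.1,0,0],"turn":[0,0,0],"fingers":0.6},
    {"dp":[0.05,0,0],"turn":[0,0,0],"fingers":0.6},
    {"dp":[0,0,0],"turn":[0,0,0],"fingers":0.6},
  ],
)

```text
clock: 8.57
eef_pos: [505.1, -185.1, 29.1]
tcp_rot: [-3.14, 0.003, -2.984]
contact_force: [-0.9, 0.5, 10.6]
opening: 0.578
grasp_force: 27.3
```

>>> play_rows(
  rows=[
    {"dp":[0.08,0,0],"turn":[0,0,0],"fingers":0.6},
    {"dp":[0.05,0,0],"turn":[0,0,0],"fingers":0.6},
    {"dp":[0,0,0],"turn":[0,0,0],"fingers":0.6},
    {"dp":[0,0,0],"turn":[0,0,0],"fingers":0.6},
  ],
)

```text
clock: 8.9
eef_pos: [503.7, -185.7, 29.3]
tcp_rot: [-3.139, 0.009, -2.985]
contact_force: [14.0, 6.2, -1.7]
opening: 0.579
grasp_force: 26.9
```

>>> play_rows(
  rows=[
    {"dp":[-0.18,0,0],"turn":[0,0,0],"fingers":0.6},
    {"dp":[-0.18,0,0],"turn":[0,0,0],"fingers":0.6},
    {"dp":[-0.18,0,0],"turn":[0,0,0],"fingers":0.6},
    {"dp":[-0.18,0,0],"turn":[0,0,0],"fingers":0.6},
    {"dp":[-0.18,0,0],"turn":[0,0,0],"fingers":0.6},
  ],
)

```text
clock: 9.32
eef_pos: [535.8, -180.6, 29.2]
tcp_rot: [-3.14, 0.003, -2.984]
contact_force: [-1.9, -2.8, 10.0]
opening: 0.578
grasp_force: 28.3
```

>>> play_rows(
  rows=[
    {"dp":[-0.1,0,0],"turn":[0,0,0],"fingers":0.6},
    {"dp":[-0.1,0,0],"turn":[0,0,0],"fingers":0.6},
    {"dp":[-0.1,0,0],"turn":[0,0,0],"fingers":0.6},
    {"dp":[0,0,0],"turn":[0,0,0],"fingers":0.6},
    {"dp":[0,0,0],"turn":[0,0,0],"fingers":0.6},
  ],
)

```text
clock: 9.73
eef_pos: [545.2, -178.7, 29.1]
tcp_rot: [-3.141, -0.002, -2.983]
contact_force: [-9.8, -3.7, 18.4]
opening: 0.577
grasp_force: 29.2
```

>>> play_rows(
  rows=[
    {"dp":[-0.1,0,0],"turn":[0,0,0],"fingers":0.6},
    {"dp":[0,0,0],"turn":[0,0,0],"fingers":0.6},
    {"dp":[0,0,0],"turn":[0,0,0],"fingers":0.6},
  ],
)

```text
clock: 9.98
eef_pos: [547.6, -178.0, 29.1]
tcp_rot: [3.141, -0.004, -2.983]
contact_force: [-15.3, -5.3, 23.3]
opening: 0.581
grasp_force: 29.8
```

>>> play_rows(
  rows=[
    {"dp":[-0.1,0,0],"turn":[0,0,0],"fingers":0.6},
    {"dp":[-0.1,0,0],"turn":[0,0,0],"fingers":0.6},
    {"dp":[0,0,0],"turn":[0,0,0],"fingers":0.6},
    {"dp":[0,0,0],"turn":[0,0,0],"fingers":0.6},
  ],
)

```text
clock: 10.32
eef_pos: [552.5, -177.0, 27.7]
tcp_rot: [3.14, -0.01, -2.983]
contact_force: [-20.4, -10.7, 17.6]
opening: 0.58
grasp_force: 30.6
```

Slide b stops dead after about 42 mm of travel with the force climbing to 20 N, so it's the one that binds. On to slide c.

>>> play_rows(
  rows=[
    {"dp":[0.05,0,0],"turn":[0,0,0],"fingers":0},
    {"dp":[0,0,0],"turn":[0,0,0],"fingers":0},
    {"dp":[0,0,0],"turn":[0,0,0],"fingers":0},
    {"dp":[0,0,0],"turn":[0,0,0],"fingers":0},
    {"dp":[0,0,-0.2],"turn":[0,0,0],"fingers":0},
  ],
)

```text
clock: 10.73
eef_pos: [555.6, -175.9, 34.5]
tcp_rot: [3.141, -0.001, -2.984]
contact_force: [-0.1, -0.1, 0.7]
opening: 1.0
grasp_force: 0.0
```

>>> play_rows(
  rows=[
    {"dp":[0,0,-0.8],"turn":[0,0,0],"fingers":0},
    {"dp":[0,0,-0.8],"turn":[0,0,0],"fingers":0},
    {"dp":[0.25,-0.9,0],"turn":[0,0,0],"fingers":0},
    {"dp":[0.25,-0.9,0],"turn":[0,0,0],"fingers":0},
    {"dp":[0.2,-0.9,0],"turn":[0,0,0],"fingers":0},
  ],
)

```text
clock: 11.15
eef_pos: [546.0, -288.3, 101.0]
tcp_rot: [-3.14, 0.002, -2.982]
contact_force: [0.0, 1.2, 0.1]
opening: 1.0
grasp_force: 0.0
```

>>> play_rows(
  rows=[
    {"dp":[0,-0.18,0],"turn":[0,0,0],"fingers":0},
    {"dp":[0,0,0],"turn":[0,0,0],"fingers":0},
    {"dp":[0,0,0],"turn":[0,0,0],"fingers":0},
  ],
)

```text
clock: 11.4
eef_pos: [546.5, -294.1, 99.4]
tcp_rot: [3.141, -0.0, -2.985]
contact_force: [-0.2, 0.4, -0.0]
opening: 1.001
grasp_force: 0.0
```

>>> play_rows(
  rows=[
    {"dp":[0,0,0.8],"turn":[0,0,0],"fingers":0},
    {"dp":[0,0,0.8],"turn":[0,0,0],"fingers":0},
    {"dp":[0,0,0.18],"turn":[0,0,0],"fingers":0},
    {"dp":[0,0,0],"turn":[0,0,0],"fingers":0},
    {"dp":[0,0,0],"turn":[0,0,0],"fingers":0.6},
  ],
)

```text
clock: 11.82
eef_pos: [546.8, -293.4, 28.5]
tcp_rot: [3.141, -0.001, -2.983]
contact_force: [0.5, 0.3, 1.0]
opening: 0.882
grasp_force: 0.0
```

>>> play_rows(
  rows=[
    {"dp":[0,0,0],"turn":[0,0,0],"fingers":0.6},
    {"dp":[0,0,0],"turn":[0,0,0],"fingers":0.6},
    {"dp":[0,0,0],"turn":[0,0,0],"fingers":0.6},
    {"dp":[0,0,0],"turn":[0,0,0],"fingers":0.6},
    {"dp":[0,0,0],"turn":[0,0,0],"fingers":0.6},
  ],
)

```text
clock: 12.23
eef_pos: [547.9, -295.0, 30.0]
tcp_rot: [-3.14, 0.003, -2.984]
contact_force: [0.1, 1.5, 8.6]
opening: 0.577
grasp_force: 26.7
```

>>> play_rows(
  rows=[
    {"dp":[0.1,0,0],"turn":[0,0,0],"fingers":0.6},
    {"dp":[0.1,0,0],"turn":[0,0,0],"fingers":0.6},
    {"dp":[0.1,0,0],"turn":[0,0,0],"fingers":0.6},
    {"dp":[0,0,0],"turn":[0,0,0],"fingers":0.6},
    {"dp":[0,0,0],"turn":[0,0,0],"fingers":0.6},
  ],
)

```text
clock: 12.65
eef_pos: [535.5, -296.9, 30.0]
tcp_rot: [-3.14, 0.002, -2.984]
contact_force: [-1.1, 1.2, 9.9]
opening: 0.571
grasp_force: 26.9
```

>>> play_rows(
  rows=[
    {"dp":[0.1,0,0],"turn":[0,0,0],"fingers":0.6},
    {"dp":[0.1,0,0],"turn":[0,0,0],"fingers":0.6},
    {"dp":[0.1,0,0],"turn":[0,0,0],"fingers":0.6},
    {"dp":[0,0,0],"turn":[0,0,0],"fingers":0.6},
    {"dp":[0,0,0],"turn":[0,0,0],"fingers":0.6},
  ],
)

```text
clock: 13.07
eef_pos: [524.5, -298.9, 30.0]
tcp_rot: [-3.14, 0.003, -2.984]
contact_force: [2.4, 0.7, 7.9]
opening: 0.58
grasp_force: 26.7
```

>>> play_rows(
  rows=[
    {"dp":[0.08,0,0],"turn":[0,0,0],"fingers":0.6},
    {"dp":[0.08,0,0],"turn":[0,0,0],"fingers":0.6},
    {"dp":[0,0,0],"turn":[0,0,0],"fingers":0.6},
    {"dp":[0,0,0],"turn":[0,0,0],"fingers":0.6},
  ],
)

```text
clock: 13.4
eef_pos: [523.7, -299.4, 31.0]
tcp_rot: [-3.137, 0.013, -2.986]
contact_force: [22.4, 11.8, 0.2]
opening: 0.579
grasp_force: 26.4
```

>>> play_rows(
  rows=[
    {"dp":[-0.2,0,0],"turn":[0,0,0],"fingers":0.6},
    {"dp":[-0.18,0,0],"turn":[0,0,0],"fingers":0.6},
    {"dp":[-0.18,0,0],"turn":[0,0,0],"fingers":0.6},
    {"dp":[-0.18,0,0],"turn":[0,0,0],"fingers":0.6},
    {"dp":[-0.18,0,0],"turn":[0,0,0],"fingers":0.6},
  ],
)

```text
clock: 13.82
eef_pos: [554.1, -294.0, 30.0]
tcp_rot: [-3.14, 0.002, -2.984]
contact_force: [-2.1, 1.6, 11.3]
opening: 0.575
grasp_force: 29.9
```

>>> play_rows(
  rows=[
    {"dp":[-0.1,0,0],"turn":[0,0,0],"fingers":0.6},
    {"dp":[-0.1,0,0],"turn":[0,0,0],"fingers":0.6},
    {"dp":[-0.1,0,0],"turn":[0,0,0],"fingers":0.6},
    {"dp":[-0.1,0,0],"turn":[0,0,0],"fingers":0.6},
    {"dp":[0,0,0],"turn":[0,0,0],"fingers":0.6},
  ],
)

```text
clock: 14.23
eef_pos: [570.5, -291.4, 30.0]
tcp_rot: [-3.14, 0.003, -2.984]
contact_force: [1.3, 1.4, 8.0]
opening: 0.577
grasp_force: 29.6
```

>>> play_rows(
  rows=[
    {"dp":[-0.1,0,0],"turn":[0,0,0],"fingers":0.6},
    {"dp":[-0.1,0,0],"turn":[0,0,0],"fingers":0.6},
    {"dp":[-0.1,0,0],"turn":[0,0,0],"fingers":0.6},
    {"dp":[0,0,0],"turn":[0,0,0],"fingers":0.6},
    {"dp":[0,0,0],"turn":[0,0,0],"fingers":0.6},
  ],
)

```text
clock: 14.65
eef_pos: [582.3, -289.6, 30.1]
tcp_rot: [-3.14, 0.003, -2.984]
contact_force: [2.2, 1.6, 8.6]
opening: 0.576
grasp_force: 29.5
```

>>> play_rows(
  rows=[
    {"dp":[-0.1,0,0],"turn":[0,0,0],"fingers":0.6},
    {"dp":[-0.1,0,0],"turn":[0,0,0],"fingers":0.6},
    {"dp":[-0.1,0,0],"turn":[0,0,0],"fingers":0.6},
    {"dp":[0,0,0],"turn":[0,0,0],"fingers":0.6},
    {"dp":[0,0,0],"turn":[0,0,0],"fingers":0.6},
  ],
)

```text
clock: 15.07
eef_pos: [594.0, -287.7, 30.1]
tcp_rot: [-3.14, 0.003, -2.984]
contact_force: [1.0, 1.5, 7.2]
opening: 0.575
grasp_force: 29.5
```

>>> play_rows(
  rows=[
    {"dp":[-0.07,0,0],"turn":[0,0,0],"fingers":0.6},
    {"dp":[0,0,0],"turn":[0,0,0],"fingers":0.6},
    {"dp":[0,0,0],"turn":[0,0,0],"fingers":0.6},
  ],
)

```text
clock: 15.32
eef_pos: [594.4, -287.6, 30.0]
tcp_rot: [-3.141, -0.001, -2.984]
contact_force: [-9.0, -1.5, 14.5]
opening: 0.575
grasp_force: 30.3
```

>>> play_rows(
  rows=[
    {"dp":[-0.06,0,0],"turn":[0,0,0],"fingers":0.6},
    {"dp":[0,0,0],"turn":[0,0,0],"fingers":0.6},
    {"dp":[0.08,0,0],"turn":[0,0,0],"fingers":0},
    {"dp":[0,0,0],"turn":[0,0,0],"fingers":0},
    {"dp":[0,0,0],"turn":[0,0,0],"fingers":0},
  ],
)

```text
clock: 15.73
eef_pos: [594.5, -287.0, 28.5]
tcp_rot: [-3.141, 0.0, -2.984]
contact_force: [-0.5, 0.0, 0.0]
opening: 0.967
grasp_force: 0.0
```

>>> play_rows(
  rows=[
    {"dp":[0,0,0],"turn":[0,0,0],"fingers":0},
    {"dp":[0,0,-0.2],"turn":[0,0,0],"fingers":0},
    {"dp":[0,0,-0.8],"turn":[0,0,0],"fingers":0},
    {"dp":[0,0,-0.8],"turn":[0,0,0],"fingers":0},
    {"dp":[0.25,0.9,0],"turn":[0,0,0],"fingers":0},
  ],
)

```text
clock: 16.15
eef_pos: [585.4, -258.5, 107.2]
tcp_rot: [-3.133, 0.011, -2.986]
contact_force: [1.9, 0.3, 2.6]
opening: 1.003
grasp_force: 0.0
```

>>> play_rows(
  rows=[
    {"dp":[0.25,0.9,0],"turn":[0,0,0],"fingers":0},
    {"dp":[0.25,0.9,0],"turn":[0,0,0],"fingers":0},
    {"dp":[0,0.18,0],"turn":[0,0,0],"fingers":0},
    {"dp":[0,0,0],"turn":[0,0,0],"fingers":0},
    {"dp":[0,0,0],"turn":[0,0,0],"fingers":0},
  ],
)

```text
clock: 16.57
eef_pos: [547.6, -177.9, 100.8]
tcp_rot: [-3.141, 0.001, -2.982]
contact_force: [-0.8, -0.3, -0.4]
opening: 1.003
grasp_force: 0.0
```

```bash
python3 - <<'E'
from rig import r
import cv2,numpy as np
f=r.grab_frame("wrist");g=r.grab_frame("scene")["pixels"][120:285,130:310]
w=cv2.resize(f["pixels"],None,fx=.75,fy=.75);g=cv2.resize(g,None,fx=2.1,fy=2.1,interpolation=cv2.INTER_CUBIC)[:288]
h=max(w.shape[0],g.shape[0]);P=lambda a:np.pad(a,((0,h-a.shape[0]),(0,0),(0,0)))
cv2.imwrite("pics/w1.png",np.hstack([P(w),P(g)])[:,:,::-1])
s=r.sense();p=s["eef_pos"];print(p,s["tcp_rot"],.9876*p[0]+.1573*p[1],-.1573*p[0]+.9876*p[1],s["clock"])
E
```

```text
[ 547.77116573 -178.89785689  100.48961929] [-3.14070577e+00  1.22405251e-03 -2.98397513e+00] 512.8381703860529 -262.8439278316776 16.6667
```

View pics/w1.png

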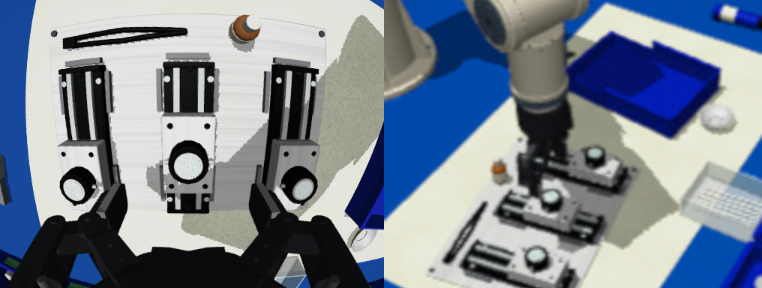

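The wrist view shows the outer carriages fully out and the middle one part-way, centred between the fingers (cell at ~(188,163)). Now I'll grip b and lift it.

>>> play_rows(
  rows=[
    {"dp":[0,0,0.8],"turn":[0,0,0],"fingers":0},
    {"dp":[0,0,0.8],"turn":[0,0,0],"fingers":0},
    {"dp":[0,0,0.25],"turn":[0,0,0],"fingers":0},
    {"dp":[0,0,0],"turn":[0,0,0],"fingers":0},
    {"dp":[0,0,0],"turn":[0,0,0],"fingers":0.7},
  ],
  force=80,
)

```text
clock: 17.08
eef_pos: [546.8, -178.5, 26.0]
tcp_rot: [3.141, -0.001, -2.984]
contact_force: [0.6, -0.3, 1.2]
opening: 0.881
grasp_force: 0.0
```

>>> play_rows(
  rows=[
    {"dp":[0,0,0],"turn":[0,0,0],"fingers":0.7},
    {"dp":[0,0,0],"turn":[0,0,0],"fingers":0.7},
    {"dp":[0,0,0],"turn":[0,0,0],"fingers":0.7},
    {"dp":[0,0,0],"turn":[0,0,0],"fingers":0.7},
    {"dp":[0,0,0],"turn":[0,0,0],"fingers":0.7},
  ],
)

```text
clock: 17.5
eef_pos: [547.8, -178.2, 28.2]
tcp_rot: [-3.14, 0.003, -2.984]
contact_force: [-1.5, 1.0, 6.5]
opening: 0.563
grasp_force: 82.7
```

>>> play_rows(
  rows=[
    {"dp":[0,0,-0.15],"turn":[0,0,0],"fingers":0.7},
    {"dp":[0,0,-0.15],"turn":[0,0,0],"fingers":0.7},
    {"dp":[0,0,-0.2],"turn":[0,0,0],"fingers":0.7},
    {"dp":[0,0,0],"turn":[0,0,0],"fingers":0.7},
    {"dp":[0,0,0],"turn":[0,0,0],"fingers":0.7},
  ],
)

```text
clock: 17.92
eef_pos: [547.0, -177.9, 46.8]
tcp_rot: [-3.141, 0.001, -2.984]
contact_force: [-0.1, 0.0, -9.9]
opening: 0.563
grasp_force: 86.0
```

>>> play_rows(
  rows=[
    {"dp":[0,0,-0.35],"turn":[0,0,0],"fingers":0.7},
    {"dp":[0,0,-0.5],"turn":[0,0,0],"fingers":0.7},
    {"dp":[0,0,-0.5],"turn":[0,0,0],"fingers":0.7},
    {"dp":[0,0,-0.5],"turn":[0,0,0],"fingers":0.7},
    {"dp":[0,0,-0.35],"turn":[0,0,0],"fingers":0.7},
  ],
)

```text
clock: 18.33
eef_pos: [546.8, -177.9, 135.4]
tcp_rot: [-3.141, 0.001, -2.984]
contact_force: [0.7, -0.0, -8.6]
opening: 0.564
grasp_force: 86.1
```

>>> play_rows(
  rows=[
    {"dp":[0,0.1,0],"turn":[0,0,0.4],"fingers":0.7},
    {"dp":[0,0.2,0],"turn":[0,0,0.5],"fingers":0.7},
    {"dp":[0,0.3,0],"turn":[0,0,0.5],"fingers":0.7},
    {"dp":[0,0.4,0],"turn":[0,0,0.5],"fingers":0.7},
    {"dp":[0,0.5,0],"turn":[0,0,0.5],"fingers":0.7},
  ],
)

```text
clock: 18.75
eef_pos: [544.2, -117.9, 133.6]
tcp_rot: [-3.141, -0.001, 3.045]
contact_force: [0.9, 1.2, -8.9]
opening: 0.565
grasp_force: 85.9
```

>>> play_rows(
  rows=[
    {"dp":[0,0.6,0],"turn":[0,0,0],"fingers":0.7},
    {"dp":[0,0.6,0],"turn":[0,0,0],"fingers":0.7},
    {"dp":[0,0.6,0],"turn":[0,0,0],"fingers":0.7},
    {"dp":[0,0.6,0],"turn":[0,0,0],"fingers":0.7},
    {"dp":[0,0.6,0],"turn":[0,0,0],"fingers":0.7},
  ],
)

```text
clock: 19.17
eef_pos: [555.6, 2.7, 133.6]
tcp_rot: [-3.141, -0.001, 3.048]
contact_force: [0.3, 0.1, -7.9]
opening: 0.564
grasp_force: 85.9
```

>>> play_rows(
  rows=[
    {"dp":[0.24,0.64,0],"turn":[0,0,0],"fingers":0.7},
    {"dp":[0.24,0.64,0],"turn":[0,0,0],"fingers":0.7},
    {"dp":[0.24,0.64,0],"turn":[0,0,0],"fingers":0.7},
    {"dp":[0.24,0.64,0],"turn":[0,0,0],"fingers":0.7},
    {"dp":[0.24,0.64,0],"turn":[0,0,0],"fingers":0.7},
  ],
)

```text
clock: 19.58
eef_pos: [519.3, 134.5, 133.6]
tcp_rot: [-3.141, -0.001, 3.048]
contact_force: [0.9, 0.1, -8.7]
opening: 0.565
grasp_force: 85.9
```

>>> play_rows(
  rows=[
    {"dp":[0.24,0.64,0],"turn":[0,0,0],"fingers":0.7},
    {"dp":[0.24,0.5,0],"turn":[0,0,0],"fingers":0.7},
    {"dp":[0,0.15,0],"turn":[0,0,0],"fingers":0.7},
    {"dp":[0,0,0],"turn":[0,0,0],"fingers":0.7},
    {"dp":[0,0,0],"turn":[0,0,0],"fingers":0.7},
  ],
)

```text
clock: 20.0
eef_pos: [505.9, 186.4, 133.8]
tcp_rot: [-3.141, -0.0, 3.049]
contact_force: [0.5, -1.2, -9.5]
opening: 0.561
grasp_force: 86.0
```

```bash
python3 - <<'E'
from rig import r
import cv2,numpy as np
f=r.grab_frame("side")["pixels"][90:290,140:330]
cv2.imwrite("pics/s3.png",cv2.resize(f[:,:,::-1],None,fx=3,fy=3,interpolation=cv2.INTER_CUBIC))
s=r.sense();print(s["eef_pos"],s["tcp_rot"],s["clock"])
E
```

```text
[505.96839245 185.93807448 133.82418696] [-3.14095795e+00 -3.65514750e-04  3.04833913e+00] 20.05
```

View pics/s3.png

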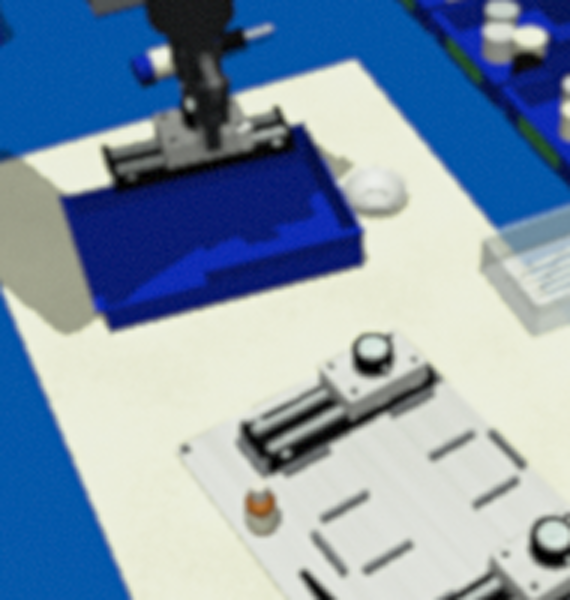

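Slide b hangs level over the bin (carriage ~(205,140)) with its pocket empty, and a (~(375,355)) and c (~(550,540)) are in place. I'll lower it gently.

>>> play_rows(
  rows=[
    {"dp":[0,0,0.4],"turn":[0,0,0],"fingers":0.7},
    {"dp":[0,0,0.6],"turn":[0,0,0],"fingers":0.7},
    {"dp":[0,0,0.6],"turn":[0,0,0],"fingers":0.7},
    {"dp":[0,0,0.4],"turn":[0,0,0],"fingers":0.7},
    {"dp":[0,0,0.25],"turn":[0,0,0],"fingers":0.7},
  ],
)

```text
clock: 20.47
eef_pos: [505.3, 185.0, 42.2]
tcp_rot: [-3.14, -0.002, 3.047]
contact_force: [-1.3, -1.1, -8.9]
opening: 0.565
grasp_force: 85.8
```

>>> play_rows(
  rows=[
    {"dp":[0,0,0.1],"turn":[0,0,0],"fingers":0.7},
    {"dp":[0,0,0.1],"turn":[0,0,0],"fingers":0.7},
    {"dp":[0,0,0.1],"turn":[0,0,0],"fingers":0.7},
    {"dp":[0,0,0.05],"turn":[0,0,0],"fingers":0.7},
    {"dp":[0,0,0],"turn":[0,0,0],"fingers":0.7},
  ],
)

```text
clock: 20.88
eef_pos: [506.4, 186.6, 30.3]
tcp_rot: [3.141, 0.001, 3.048]
contact_force: [-0.3, -0.4, -8.7]
opening: 0.564
grasp_force: 85.9
```

>>> play_rows(
  rows=[
    {"dp":[0,0,0.05],"turn":[0,0,0],"fingers":0.7},
    {"dp":[0,0,0.04],"turn":[0,0,0],"fingers":0.7},
    {"dp":[0,0,0.03],"turn":[0,0,0],"fingers":0.7},
    {"dp":[0,0,0],"turn":[0,0,0],"fingers":0.7},
    {"dp":[0,0,0],"turn":[0,0,0],"fingers":0.7},
  ],
)

```text
clock: 21.3
eef_pos: [506.5, 186.8, 26.2]
tcp_rot: [3.141, 0.001, 3.048]
contact_force: [-2.8, -0.2, 6.1]
opening: 0.562
grasp_force: 87.5
```

Landed (6 N upward at the expected height). Now I'll open, back off and look.

>>> play_rows(
  rows=[
    {"dp":[0,0,0],"turn":[0,0,0],"fingers":0.2},
    {"dp":[0,0,0],"turn":[0,0,0],"fingers":0.1},
    {"dp":[0,0,0],"turn":[0,0,0],"fingers":0},
    {"dp":[0,0,0],"turn":[0,0,0],"fingers":0},
    {"dp":[0,0,0],"turn":[0,0,0],"fingers":0},
  ],
)

```text
clock: 21.72
eef_pos: [506.2, 186.7, 25.4]
tcp_rot: [3.141, 0.0, 3.048]
contact_force: [-1.1, 0.3, -0.5]
opening: 0.996
grasp_force: 0.0
```

>>> play_rows(
  rows=[
    {"dp":[0,0,-0.3],"turn":[0,0,0],"fingers":0},
    {"dp":[0,0,-0.7],"turn":[0,0,0],"fingers":0},
    {"dp":[0,0,-0.9],"turn":[0,0,0],"fingers":0},
    {"dp":[0,0,-0.9],"turn":[0,0,0],"fingers":0},
    {"dp":[0,0,-0.9],"turn":[0,0,0],"fingers":0},
  ],
)

```text
clock: 22.13
eef_pos: [505.6, 186.5, 175.6]
tcp_rot: [-3.142, -0.0, 3.048]
contact_force: [1.0, 0.5, -0.5]
opening: 1.0
grasp_force: 0.0
```

>>> play_rows(
  rows=[
    {"dp":[0,0,-0.8],"turn":[0,0,0],"fingers":0},
    {"dp":[0,0,-0.8],"turn":[0,0,0],"fingers":0},
    {"dp":[0,0,0],"turn":[0,0,0],"fingers":0},
    {"dp":[0,0,0],"turn":[0,0,0],"fingers":0},
    {"dp":[0,0,0],"turn":[0,0,0],"fingers":0},
  ],
)

```text
clock: 22.55
eef_pos: [505.6, 186.4, 237.3]
tcp_rot: [3.142, 0.0, 3.048]
contact_force: [0.4, 0.9, -1.0]
opening: 1.002
grasp_force: 0.0
```

```bash
python3 - <<'E'
from rig import r
import cv2,numpy as np
f=r.grab_frame("side")["pixels"][120:345,150:365]
cv2.imwrite("pics/s4.png",cv2.resize(f[:,:,::-1],None,fx=2.6,fy=2.6,interpolation=cv2.INTER_CUBIC))
s=r.sense();print(s["eef_pos"],s["contact_force"],s["clock"])
E
```

```text
[505.20929463 186.3098065  236.52961424] [0.47999571 0.72296663 0.83074421] 22.6
```

View pics/s4.png

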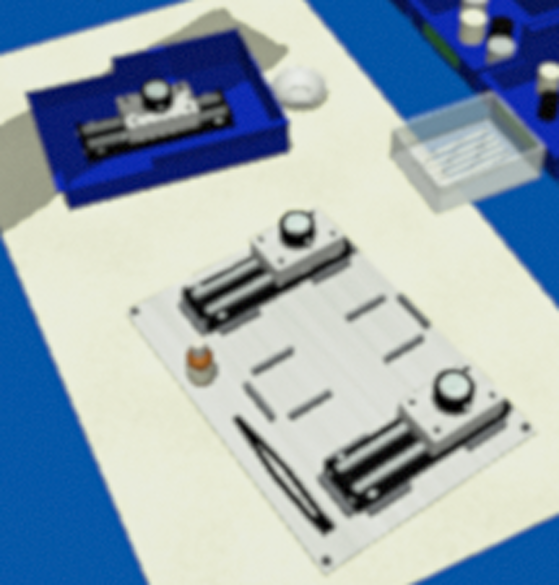

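Slide b lies flat in the bin (~(157,120)). Slides a (~(270,270)) and c (~(415,440)) are in their pockets with carriages at the far ends, and the bystanders I can see haven't moved.

```bash
python3 -c "
from rig import r
print(r.sign_off())"
```

```text
the job is handed in; nothing more can be done
None
```

The job is handed in: the middle slide was the one that binds (it stopped at about 40 mm) and now lies flat in the reject bin, while the left and right slides ran free and stay in their pockets, carriages at the far stop; the sign-off gave no verdict.

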